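Third hand for a specimen-tray repair

TASK

A wooden specimen tray sits in a spring-backed jig with its near end open. Pick up the missing end board (the longer of the two boards standing on edge), hold it up to the open end, centred and flush with the tray's sides and top edge, and press it flat against the tray so that the spring cradle is pushed back about half of its travel, never to its stop. Finish while still gripping the board and pressing steadily, so that a colleague can screw it on; leave the short board, the loose vertebra and the glue bottle alone.

Things in the scene. Friction and masses are not known exactly. Their poses are not given: they have to be found in the camera images.
- panel_center (a point): centre of the end board to be fitted: plain wood, 200 mm long (its y axis), 18 mm thick (x), 60 mm high (z), about 130 g, the same both ways round. It starts standing on its long edge on the bench, to the left or the right, its length running roughly away from the robot; the short board stands on the other side
- panel: the same end board; this origin is the centre of its underside, 30 mm below its centre; axes as for its centre
- divider_center (a point): centre of the short wooden board that must stay where it is: 130 mm long (y axis), 18 mm thick (x), 60 mm high (z), standing on edge
- jig: fixed jig: plywood base 18 mm thick, 270 mm wide, with guide rails and a spring block at the far end. Origin on the bench under the middle of the tray's open end (at rest); x points into the tray (away from the robot, turned up to 0.25 rad either way), y left, z up. The base begins 30 mm behind the open end: nothing but the bench is below it to rest the board on
- tray_mouth (a point): point in the plane of the tray's open near end, midway between the sides and half-way up them (60 mm above the bench); axes as the jig's; moves with the cradle. A well-fitted board has its centre 9 mm in front of this point (x = -9 mm, y = 0, z = 0), its length along y
- cradle (a joint): how far the spring cradle with the tray is pushed back along the jig's x, in m: 0 at rest, 0.024 at the hard stop, 0.012 half-way (pointer on the tray's left over the thick middle line of the left rail). The spring resists with about 3 N at 0 plus 0.5 N per mm (9 N half-way) and pushes the tray back if let go
- vertebra: loose fossil vertebra, about 110 x 90 x 40 mm, lying on the bench to one side; origin at the underside of its round part; leave alone
- glue: white glue bottle, 54 mm across and 140 mm high, standing on the bench to one side; origin at the centre of its underside; leave alone
- tray_left_end (a point): centre of the end face of the tray's left side, 94 mm to the left of the middle. The wooden tray, fixed on the cradle, is 200 mm wide outside (176 mm between the sides) and 220 mm long, underside 30 mm and top edge 90 mm above the bench, sides and far end 12 mm thick, floor 6 mm thick, empty; axes as the jig's
Not all that is in view belongs to the job. Leave any pink or turquoise look-alike of the panel alone.

How it is judged (in metres and radians):
On the way, in this order (a step that is already met when the one before it is completed fails the run):
1. the end board is lifted clear of the bench in the fingers (height (world z) of panel_center above 0.045 m and contact force between panel and the fingers above 1 N), for 0.2 s.
2. the end board pushes the cradle back (value of joint cradle above 0.006 m and contact force between panel and jig above 3 N), for 0.2 s.
At the end, for the whole second after the job is handed in: Fingers still hold the end board, pressing the tray with a steady 4-15 N; cradle still, 6-18 mm back; board centre within 6 mm sideways and in height of the middle of the open end, at most 5 mm off its face; parallel within 2 degrees, upright within 4 (value of joint cradle between 0.006 and 0.018 m and velocity of joint cradle between -0.004 and 0.004 m/s and contact force between panel and jig between 4 and 15 N and contact force between panel and the fingers above 1 N and x of panel_center in the frame of tray_mouth between -0.014 and -0.005 m and y of panel_center in the frame of tray_mouth between -0.006 and 0.006 m and z of panel_center in the frame of tray_mouth between -0.006 and 0.006 m and angle between the y axis of panel_center and the y axis of tray_mouth, either way round below 0.035 rad and angle between the z axis of panel_center and the z axis of tray_mouth, either way round below 0.07 rad); the arm keeps its last pose, push and grip.
It fails at once if the cradle is driven to its hard stop (value of joint cradle above 0.0235 m).
It fails at once if the short board is disturbed (distance of divider_center from where it was at the start of the episode above 0.02 m).
It fails at once if the vertebra is disturbed (distance of vertebra from where it was at the start of the episode above 0.02 m).
It fails at once if the glue bottle is disturbed (distance of glue from where it was at the start of the episode above 0.02 m).
It also fails if it takes over 43 s, if anything falls off the work surface, if the arm or the gripper's body presses on something with over 40 N, if the wrist force passes 120 N, or if a joint passes its speed limit or range.

ROBOT

A 6-joint arm with a two-finger parallel gripper is mounted at the origin on the work surface. World frame = base frame: x ahead of the robot, y to its left, z up, the work surface at z = 0. Lengths are in mm, angles in rad, forces in N, time in s.
With the tool pointing down it reaches from about 275 to 1000 mm from the base axis. Payload 8.4 kg.
Tool frame: the origin (TCP) lies between the finger pads; the fingertips stand 22 mm ahead of it and the grasp point (between the pads) lies 3 mm ahead of it; z points along the fingers, y is the line along which they close (so a half turn about z gives the same grasp; the last joint's range is limited). The gripper opens to 85 mm and grips with 20 to 120 N. Pads are 22 mm wide; open, the fingers measure 114 mm over their backs; the gripper's body (76 mm by 85 mm) begins 54 mm behind the grasp point. The pads swing forward as they close: fully open they stand 13 mm farther back than shut.
Start: joints at [1.301, 0.353, 1.633, -0, 1.155, -0.002], TCP at [165.38, 602.725, 253.281] pointing down, gripper open.
Joint ranges: [-2.63, 2.63], [-0.92, 2.1], [0.06, 2.66], [-1.3, 4.44], [0, 2.69], [-3.02, 3.02]. Speed limits (rad/s): [2.22, 2.22, 2.79, 3.14, 3.14, 3.14].

INTERFACE

Orientations are given as [roll, pitch, yaw] about the fixed x, y, z axes, in that order (R = Rz(yaw) Ry(pitch) Rx(roll)).
In Python, from rig import r, grab_frame gives the robot as it stands.
- The arm moves only by the shell command python3 -m inch 'ROWS' [FORCE]. ROWS is JSON, a list of rows, each a list of 7 numbers: the turn, a rotation vector about the tool's x, y, z as a fraction of full scale, then the shift along the tool's x, y, z as a fraction of full scale, then the closure, from 0 (fully open) to 1 (shut). In form: [[rx, ry, rz, dx, dy, dz, fingers], ...]. A call has 1 to 8 rows; each row shifts and turns the commanded pose from where the row before left it, along the tool's axes as they then stand; what a row does not reach is not made up. Full scale, the value 1, is 2.5 cm for a shift and pi rad for a turn. A row lasts 1/12 s, in which the tool goes at most 41.7 mm and 7.16 degrees, less where a joint would pass 70% of its speed; a pose out of reach is approached as far as the arm can. A call with a number of a shift or a turn outside -1 to 1 is refused whole. A call with a gripper value outside its range is refused whole. The fingers move at their own pace and stop on an object; FORCE is the grip in N (left out, the last holds). Time passes only in rows, so rows that do not move let the fingers close. It gives the time, the measured TCP pose, the force, the opening and the grip force at its end, in the units of the state.
- r.sense(): the state, without advancing time (a new reading comes with each control period).
- grab_frame(name): name is "scene" or "top"; returns a dict with "pixels" (384x512x3 uint8, red, green, blue), "z_map" (384x512 float32, mm along the optical axis (not along the pixel's ray), 0 where there is no reading), "vertical_fov" (degrees; the focal length in pixels is half the picture's height over the tangent of half this angle, whatever the lens; pixels are square), "cx", "cy" (the principal point, pixels), "cam_to_world" (4x4, takes a point from camera to world coordinates). Camera axes: x right, y down, z forward; pixel columns grow to the right and rows downward; lengths in mm; the calibration is good to about 2 mm. A picture is of the moment at which its call begins.
- r.sign_off(): hands the job in; it is judged then, once.
The state is a dict: "clock": time; "qpos": joint angles; "qvel": joint speeds; "joint_efforts": joint torques, N m; "eef_pos": TCP position; "tcp_rot": TCP orientation; "contact_force": force on the tool from outside, world axes, zero at the start; "wrist_torque": the same for the moment, N m; "opening": opening from 0.0 (shut) to 1.0 (fully open); "grasp_force": force on a finger pad.
Only numpy, scipy, OpenCV 4.12 (cv2) and the standard library are available. Lean on these libraries where they do the work, as an engineer would, in place of code of your own. Each camera call takes 0.05 s, during which the arm holds its last target. There are 200 camera calls.

## Working session

There is one attempt and no reset: what is moved stays moved. The work goes in short steps, Python scripts to look and compute and a shell command to move; the robot and the scene stay as the last step left them, time stands still between calls to the robot, and variables do not carry over. Pictures are saved under pics/ and viewed, at most 10 in all, crops included, and the job is handed in when it is done.

```bash
mkdir -p pics; ls; python3 - <<'E'
from rig import r, grab_frame
import cv2,numpy as np
s=r.sense(); print({k:np.round(v,3).tolist() for k,v in s.items()})
for n in("scene","top"):
    f=grab_frame(n); cv2.imwrite(f"pics/{n}0.png",f["pixels"][:,:,::-1]); np.savez(f"{n}0.npz",**f)
    print(n,f["vertical_fov"],f["cx"],f["cy"],np.round(f["cam_to_world"],3).tolist())
E
```

```text
pics
{'clock': 0.0, 'qpos': [1.301, 0.354, 1.634, -0.0, 1.155, -0.002], 'qvel': [0.001, 0.001, 0.002, -0.002, 0.001, -0.001], 'joint_efforts': [-0.003, -60.527, -34.205, -0.0, 0.01, 0.0], 'eef_pos': [165.277, 602.273, 252.559], 'tcp_rot': [-3.14, 0.0, 2.874], 'contact_force': [0.079, -0.198, -0.854], 'wrist_torque': [0.029, -0.04, -0.015], 'grasp_force': 0.0, 'opening': 1.001}
scene 56.551177008065935 250.20109104532352 188.61018465893392 [[-0.14, 0.686, -0.714, 1127.23], [0.99, 0.11, -0.089, 36.341], [0.018, -0.72, -0.694, 772.712], [0.0, 0.0, 0.0, 1.0]]
top 44.5105630965579 254.85873656399895 188.40920125629825 [[-0.011, -0.996, 0.086, 269.693], [-1.0, 0.01, -0.015, -25.71], [0.014, -0.086, -0.996, 1667.982], [0.0, 0.0, 0.0, 1.0]]
```

View pics/top0.png

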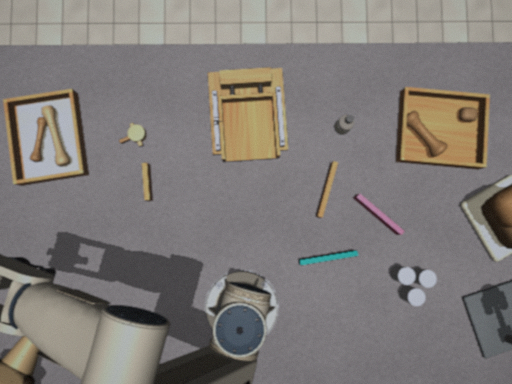

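View pics/scene0.png

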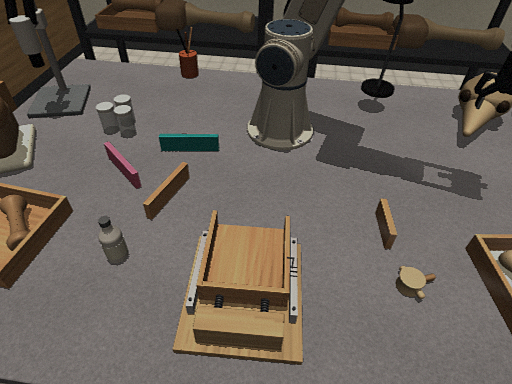

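The top view shows the panel at about (327,189), the short board at (146,181), the tray and jig at (248,115) with its open end at row ~160, the glue at (345,124) and the vertebra at (135,133). The pink and turquoise decoys are at (380,214) and (328,257). The scene view agrees.

```bash
cat > h.py <<'E'
import numpy as np,cv2
def cloud(f):
    z=f["z_map"].astype(float);h,w=z.shape
    F=h/2/np.tan(np.radians(float(f["vertical_fov"]))/2)
    u,v=np.meshgrid(np.arange(w),np.arange(h))
    P=np.stack([(u-f["cx"])/F*z,(v-f["cy"])/F*z,z],-1)
    T=np.array(f["cam_to_world"]); W=P@T[:3,:3].T+T[:3,3]; W[z==0]=np.nan; return W
def rect(p):
    (c,s,a)=cv2.minAreaRect(p[:,:2].astype(np.float32)); b=cv2.boxPoints((c,s,a))
    e=[b[1]-b[0],b[2]-b[1]]; L=max(e,key=np.linalg.norm); y=np.arctan2(L[1],L[0])
    return np.round(c,1),np.round(sorted(s),1),round((y+np.pi/2)%np.pi-np.pi/2,4)
E
python3 - <<'E'
from h import *
for n in("top","scene"):
    f=dict(np.load(n+"0.npz")); W=cloud(f); x,y,z=W[...,0],W[...,1],W[...,2]
    g=(abs(z)<8);print(n,"bench z",np.nanmedian(z[g]))
    m=((z>48)&(z<72)&(x>200)&(x<800)).astype(np.uint8)
    k,l,st,c=cv2.connectedComponentsWithStats(m)
    for i in range(1,k):
        if st[i,4]>25:
            p=W[l==i]; print(np.round(c[i]),st[i,4],*rect(p),np.round(np.median(p,0),1))
    m=((z>78)&(z<100)&(x>350)&(x<900)&(abs(y)<200))
    k,l,st,c=cv2.connectedComponentsWithStats(m.astype(np.uint8))
    for i in range(1,k):
        if st[i,4]>25:
            p=W[l==i]; print("T",np.round(c[i]),st[i,4],*rect(p),np.round(np.median(p,0),1), 'xmin pts',np.round(p[np.argsort(p[:,0])[:4]],0).tolist())
E
```

```text
top bench z -0.14336699800605857
[246.  86.] 187 [760.3 -19.8] [ 36.6 176.1] -1.53 [771.4 -22.6  59.3]
[280. 116.] 248 [ 662.9 -139.2] [ 17.4 208.7] 0.0625 [ 660.4 -139.4   54.1]
[440. 128.] 1878 [ 619.3 -716.7] [263.8 305.3] 1.4726 [ 606.7 -674.9   58.7]
[ 42. 136.] 1365 [598.7 682.8] [245.2 303.9] 0.1559 [600.8 689.8  58.9]
[215. 120.] 245 [649.8  85.9] [ 16.6 207.7] 0.055 [648.8  86.6  53.7]
[259.  99.] 46 [722.9 -67.6] [ 4.1 84.3] -1.533 [723.  -65.9  59.7]
[233. 100.] 47 [718.4  21.8] [ 4.7 81.1] -1.5307 [717.9  19.7  59. ]
[ 47. 113.] 133 [671.7 672.2] [38.2 68.6] 0.1017 [683.  670.7  52.5]
[470. 114.] 66 [ 667.4 -810.8] [38.3 48. ] 1.4992 [ 665.  -812.5   51.2]
[340. 128.] 32 [ 618.5 -351.8] [18.8 49.5] 0.8342 [ 611.9 -345.7   61.1]
[ 60. 157.] 152 [533.1 628.1] [39.3 71.7] 0.4076 [522.1 623.5  54.5]
[ 33. 156.] 29 [528.4 715. ] [20.1 23.7] -1.0361 [527.9 717.1  49.2]
[327. 189.] 323 [ 404.4 -298.8] [ 19.6 200. ] -0.2994 [ 403.5 -298.1   59.4]
[145. 181.] 215 [436.7 328.3] [ 20.8 128.6] 0.06 [437.1 327.5  59.3]
[379. 214.] 341 [ 316.2 -477.2] [ 20.2 199. ] 0.8457 [ 315.3 -476.
[... 965 characters left out ...]
.5  56.4]
[495. 258.] 792 [554.4 597.4] [ 94.9 189.5] 0.1283 [530.9 561.9  59.8]
[114. 247.] 152 [ 644.9 -356.1] [25.2 54.1] -0.9137 [ 652.3 -349.7   61.1]
[293. 280.] 562 [652.1  84.4] [ 16.6 211.3] 0.0538 [675.2  84.7  55. ]
[508. 255.] 77 [519.7 605.8] [16.1 32.6] -0.1659 [520.5 606.7  53.8]
[283. 274.] 28 [659.2  59.7] [ 0.4 85.4] 0.0536 [660.9  59.9  59.2]
T [245. 268.] 1564 [623.2 -25.9] [208.9 222.9] 0.0538 [711.5 -25.5  90.5] xmin pts [[510.0, 59.0, 91.0], [511.0, 52.0, 87.0], [511.0, 56.0, 92.0], [512.0, 61.0, 93.0]]
T [239. 322.] 2214 [800.3 -21.1] [ 51.3 179.3] -1.5146 [802.4 -19.8  83.9] xmin pts [[770.0, 66.0, 82.0], [770.0, 64.0, 82.0], [771.0, 60.0, 83.0], [771.0, 58.0, 83.0]]
```

```bash
python3 - <<'E'
import cv2,numpy as np
a=cv2.imread("pics/top0.png")[55:175,200:360];b=cv2.imread("pics/scene0.png")[150:350,140:310]
a=cv2.resize(a,None,fx=4,fy=4,interpolation=2)[:, :400]; b=cv2.resize(b,(400,470),interpolation=2)
o=np.zeros((480,800,3),np.uint8);o[:480,:400]=a[:480];o[:470,400:]=b;cv2.imwrite("pics/crop.png",o)
E
```

```text
(no output)
```

View pics/crop.png

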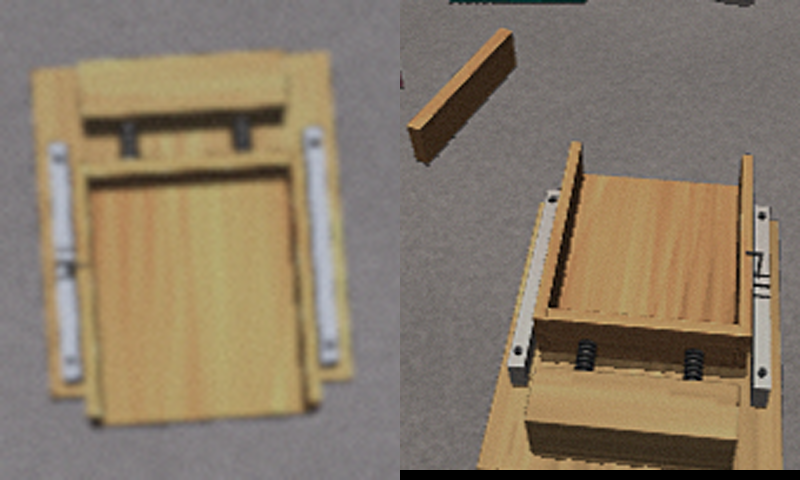

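The pixel and size checks hold: the panel is 200 x 20 at (405,-299) with its top at z≈60 and yaw ≈-0.294. The jig yaw is ≈0.054. I'll set out over the panel.

```bash
python3 -m inch '[[0,0,0.009,-0.723,-0.842,0,0],[0,0,0,-0.723,-0.842,0,0],[0,0,0,-0.723,-0.842,0,0],[0,0,0,-0.723,-0.842,0,0],[0,0,0,-0.723,-0.842,0,0],[0,0,0,-0.723,-0.842,0,0],[0,0,0,-0.723,-0.842,0,0],[0,0,0,-0.723,-0.842,0,0]]'
```

```text
clock: 0.77
eef_pos: [255.4, 398.3, 253.0]
tcp_rot: [-3.141, -0.0, 2.846]
contact_force: [0.4, 0.1, -0.2]
opening: 0.999
grasp_force: 0.0
```

```bash
python3 - <<'E'
from h import *
# refine tray: wall-top points in jig frame
for n in("top","scene"):
    f=dict(np.load(n+"0.npz")); W=cloud(f).reshape(-1,3); 
    a=0.054; c,s=np.cos(a),np.sin(a); o=np.array([513.4,-34.3])
    d=W[:,:2]-o; X=d@[c,s]; Y=d@[-s,c]; z=W[:,2]
    t=(z>84)&(z<97)&(X<215)&(X>-10)
    for sg in(1,-1):
        q=t&(sg*Y>80)&(sg*Y<115)&(X>10)&(X<190)
        b=np.polyfit(X[q],Y[q],1); r_=Y[q]-0
        print(n,sg,q.sum(),"Ymed",np.median(Y[q]),"pct",np.percentile(Y[q],[5,95]),"slope",b[0],"Xmin",np.sort(X[t&(sg*Y>80)&(sg*Y<115)])[:6].round(1),"z",np.median(z[q]))
    q=(z>84)&(z<97)&(abs(Y)<80)&(X>190)&(X<240);print("far",np.percentile(X[q],[5,50,95]))
E
```

```text
top 1 176 Ymed 93.88626570136505 pct [87.8967739 99.2577212] slope 0.007949895320750345 Xmin [-1.   1.5  2.3  5.   5.1  5.4] z 89.84279671569766
top -1 168 Ymed -93.77326690617836 pct [-99.62855666 -88.74083951] slope 0.0056202160515344286 Xmin [-0.1  1.1  3.2  3.6  4.   7.1] z 89.52307244317444
far [206.69887028 212.17954011 219.21418016]
scene 1 337 Ymed 91.78430751622373 pct [86.10809998 97.11629478] slope 0.006231037521512886 Xmin [2.  2.5 2.9 3.5 3.7 3.8] z 90.91757833692498
scene -1 335 Ymed -95.10580124507723 pct [-101.10026227  -89.97403678] slope -0.0009333887539498744 Xmin [-1.4 -1.1 -0.9  1.5  1.6  2.2] z 90.77870454591687
far [208.63486275 215.63744948 220.24741417]
```

```bash
R='' ; python3 -m inch '[[0,0,0,-0.74,-0.84,0,0],[0,0,0,-0.74,-0.84,0,0],[0,0,0,-0.74,-0.84,0,0],[0,0,0,-0.74,-0.84,0,0],[0,0,0,-0.74,-0.84,0,0],[0,0,0,-0.74,-0.84,0,0],[0,0,0,-0.74,-0.84,0,0],[0,0,0,-0.74,-0.84,0,0]]'
python3 -m inch '[[0,0,0,-0.74,-0.84,0,0],[0,0,0,-0.74,-0.84,0,0],[0,0,0,-0.74,-0.84,0,0],[0,0,0,-0.74,-0.84,0,0],[0,0,0,-0.74,-0.84,0,0],[0,0,0,-0.74,-0.84,0,0],[0,0,0,-0.74,-0.84,0,0],[0,0,0,-0.74,-0.84,0,0]]'
python3 -m inch '[[0,0,0,-0.1,-1,0,0],[0,0,0,-0.1,-1,0,0],[0,0,0,-0.1,-1,0,0],[0,0,0,-0.1,-1,0,0],[0,0,0,-0.1,-1,0,0],[0,0,0,-0.1,-1,0,0],[0,0,0,-0.1,-1,0,0],[0,0,0,-0.1,-1,0,0]]'
cat > go.py <<'E'
import sys; from rig import r; from h import *
from scipy.spatial.transform import Rotation as Ro
s=r.sense(); R=Ro.from_euler('xyz',s["tcp_rot"]); t=np.array(list(map(float,sys.argv[1:4])))
print("t",s["clock"],np.round(s["eef_pos"],1),np.round(s["tcp_rot"],3),"shift units",np.round(R.inv().apply(t-s["eef_pos"])/25,2))
if len(sys.argv)>4: print("turn",np.round((R.inv()*Ro.from_euler('xyz',[np.pi,0,float(sys.argv[4])])).as_rotvec()/np.pi,4))
E
python3 go.py 405 -299 120 2.848
```

```text
clock: 1.43
eef_pos: [347.9, 194.5, 253.2]
tcp_rot: [-3.141, -0.0, 2.846]
contact_force: [-0.3, 0.4, 0.0]
opening: 1.003
grasp_force: 0.0
clock: 2.1
eef_pos: [440.5, -9.4, 253.2]
tcp_rot: [-3.142, -0.0, 2.845]
contact_force: [0.6, 0.4, 0.3]
opening: 1.003
grasp_force: 0.0
clock: 2.77
eef_pos: [400.5, -206.2, 253.1]
tcp_rot: [3.142, -0.0, 2.845]
contact_force: [0.8, 0.0, 0.3]
opening: 0.998
grasp_force: 0.0
t 2.7667 [ 400.5 -206.2  253.1] [ 3.142 -0.     2.845] shift units [-1.26 -3.5   5.33]
turn [ 0.     -0.0001 -0.0008]
```

```bash
python3 -m inch '[[0,0,0,-0.16,-0.44,0.6,0],[0,0,0,-0.16,-0.44,0.6,0],[0,0,0,-0.16,-0.44,0.6,0],[0,0,0,-0.16,-0.44,0.6,0],[0,0,0,-0.16,-0.44,0.6,0],[0,0,0,-0.16,-0.44,0.6,0],[0,0,0,-0.16,-0.44,0.6,0],[0,0,0,0,0,0,0]]'; python3 -m inch '[[0,0,0,0,0,0,0],[0,0,0,0,0,0,0]]'
python3 go.py 405 -299 41 2.848
```

```text
clock: 3.43
eef_pos: [404.3, -287.5, 145.8]
tcp_rot: [3.141, -0.003, 2.845]
contact_force: [-0.2, 0.8, -0.2]
opening: 1.004
grasp_force: 0.0
clock: 3.6
eef_pos: [405.4, -286.5, 148.6]
tcp_rot: [3.141, -0.0, 2.845]
contact_force: [0.7, 0.4, -0.1]
opening: 1.0
grasp_force: 0.0
t 3.6 [ 405.4 -286.5  148.6] [ 3.141 -0.     2.845] shift units [-0.13 -0.48  4.31]
turn [ 0.0001 -0.0001 -0.0009]
```

```bash
python3 -m inch '[[0,0,0,-0.06,-0.24,0.6,0],[0,0,0,-0.06,-0.24,0.6,0],[0,0,0,0,0,0.6,0],[0,0,0,0,0,0.6,0],[0,0,0,0,0,0.6,0],[0,0,0,0,0,0.6,0],[0,0,0,0,0,0.6,0],[0,0,0,0,0,0,0]]'; python3 -m inch '[[0,0,0,0,0,0,0],[0,0,0,0,0,0,0]]'
python3 go.py 405 -299 41 2.848
python3 - <<'E'
from rig import grab_frame
from h import *
for n in("scene","top"):
    f=grab_frame(n);W=cloud(f);z=W[...,2];cv2.imwrite(f"pics/{n}1.png",f["pixels"][:,:,::-1])
    m=(abs(W[...,0]-405)<110)&(abs(W[...,1]+299)<60)&(z>50)&(z<66);p=W[m];print(n,len(p),*rect(p))
E
```

```text
clock: 4.27
eef_pos: [404.2, -298.1, 42.2]
tcp_rot: [3.141, -0.002, 2.846]
contact_force: [-0.3, 0.3, -0.2]
opening: 1.001
grasp_force: 0.0
clock: 4.43
eef_pos: [405.5, -299.4, 44.5]
tcp_rot: [-3.141, 0.001, 2.846]
contact_force: [-0.1, -0.4, -0.1]
opening: 1.002
grasp_force: 0.0
t 4.4333 [ 405.5 -299.4   44.5] [-3.141e+00  1.000e-03  2.846e+00] shift units [0.02 0.01 0.14]
turn [-0.0001  0.0004 -0.0007]
scene 375 [ 407.6 -297. ] [102.5 187.9] -0.7208
top 1 [ 408.  -247.5] [0. 0.] 0.0
```

View pics/scene1.png

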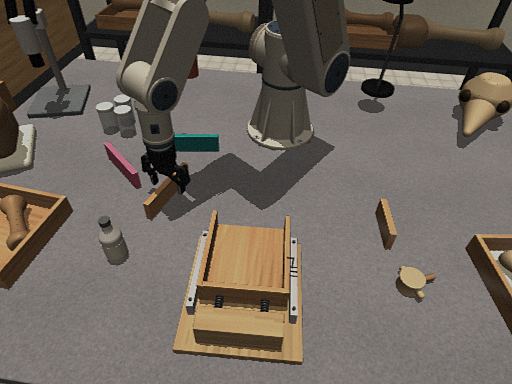

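The fingers straddle the board at (165,180). I'll close and lift.

```bash
python3 -m inch '[[0,0,0,0,0,0.08,1],[0,0,0,0,0,0,1],[0,0,0,0,0,0,1],[0,0,0,0,0,0,1],[0,0,0,0,0,0,1],[0,0,0,0,0,0,1],[0,0,0,0,0,0,1],[0,0,0,0,0,0,1]]' 60;python3 -m inch '[[0,0,0,0,0,0,1],[0,0,0,0,0,0,1],[0,0,0,0,0,0,1],[0,0,0,0,0,0,1]]'
python3 -m inch '[[0,0,0,0,0,-0.3,1],[0,0,0,0,0,-0.5,1],[0,0,0,0,0,-0.7,1],[0,0,0,0,0,-0.7,1],[0,0,0,0,0,-0.7,1],[0,0,0,0,0,-0.5,1],[0,0,0,0,0,-0.3,1],[0,0,0,0,0,0,1]]'
python3 go.py 404 -35 141 1.628
```

```text
clock: 5.2
eef_pos: [404.9, -299.4, 41.4]
tcp_rot: [-3.141, 0.0, 2.845]
contact_force: [-0.6, 0.5, 3.0]
opening: 0.204
grasp_force: 58.9
clock: 5.53
eef_pos: [404.9, -299.4, 41.4]
tcp_rot: [-3.141, 0.0, 2.846]
contact_force: [-0.6, 0.6, 4.8]
opening: 0.205
grasp_force: 59.0
clock: 6.2
eef_pos: [405.4, -299.7, 135.2]
tcp_rot: [-3.141, 0.002, 2.846]
contact_force: [0.2, -0.5, -1.5]
opening: 0.2
grasp_force: 58.5
t 6.2 [ 405.4 -299.7  135.2] [-3.141e+00  2.000e-03  2.846e+00] shift units [ 3.14 10.11 -0.25]
turn [2.000e-04 7.000e-04 3.876e-01]
```

```bash
python3 -m inch '[[0,0,0.0388,0,0,0,1],[0,0,0.0388,0,0,0,1],[0,0,0.0388,0,0,0,1],[0,0,0.0388,0,0,0,1],[0,0,0.0388,0,0,0,1],[0,0,0.0388,0,0,0,1],[0,0,0.0388,0,0,0,1],[0,0,0.0388,0,0,0,1]]' ;python3 -m inch '[[0,0,0.0388,0,0,0,1],[0,0,0.0388,0,0,0,1],[0,0,0,0,0,0,1],[0,0,0,0,0,0,1]]'
python3 go.py 430 -40 135 1.628
```

```text
clock: 6.87
eef_pos: [404.2, -298.8, 132.7]
tcp_rot: [-3.14, -0.001, 1.864]
contact_force: [-0.2, -0.6, -1.1]
opening: 0.2
grasp_force: 58.4
clock: 7.2
eef_pos: [404.4, -298.9, 133.0]
tcp_rot: [-3.141, -0.001, 1.63]
contact_force: [-0.2, 0.7, -1.0]
opening: 0.202
grasp_force: 58.4
t 7.2 [ 404.4 -298.9  133. ] [-3.141e+00 -1.000e-03  1.630e+00] shift units [10.28  1.64 -0.07]
turn [-0.0003 -0.0003  0.0008]
```

```bash
python3 -m inch '[[0,0,0,0.5,0.1,0,1],[0,0,0,0.8,0.12,0,1],[0,0,0,0.8,0.12,0,1],[0,0,0,0.8,0.12,0,1],[0,0,0,0.8,0.12,0,1],[0,0,0,0.8,0.12,0,1],[0,0,0,0.8,0.12,0,1],[0,0,0,0.8,0.12,0,1]]' ;python3 -m inch '[[0,0,0,0.8,0.12,0,1],[0,0,0,0.8,0.12,0,1],[0,0,0,0.8,0.12,0,1],[0,0,0,0.8,0.12,0,1],[0,0,0,0.7,0.12,0,1],[0,0,0,0.3,0.1,0,1],[0,0,0,0,0,0,1],[0,0,0,0,0,0,1]]'
python3 go.py 430 -40 135 1.628
cat > look.py <<'E'
import sys; from rig import r,grab_frame; from h import *
s=r.sense(); e=s["eef_pos"]; k=sys.argv[1]; print("eef",np.round(e,1),np.round(s["tcp_rot"],3))
for n in("scene","top"):
    f=grab_frame(n);W=cloud(f);cv2.imwrite(f"pics/{n}_{k}.png",f["pixels"][:,:,::-1]);np.savez(f"{n}_{k}.npz",**f)
    d=W[...,:2]-e[:2];a=s["tcp_rot"][2];u=d@[np.cos(a),np.sin(a)];v=d@[np.sin(a),-np.cos(a)];h=W[...,2]-e[2]
    m=(abs(v)<16)&(abs(u)<125)&(h>-75)&(h<25)
    # board ends: |u|>30 (clear of gripper)
    for sg in(1,-1):
        q=m&(sg*u>30); t=q&(h>8)
        if q.sum()>20: print(n,sg,q.sum(),"end u",np.sort(sg*u[q])[-6:].round(1),"h pct",np.percentile(h[q],[1,50,97,99]).round(1),"top v",np.percentile(v[t],[5,50,95]).round(1) if t.sum() else 0)
    q=m&(h>8)&(abs(u)>25)
    if q.sum()>20: print(n,"top slope v/u",np.polyfit(u[q],v[q],1).round(4),"h/u",np.polyfit(u[q],h[q],1).round(4))
E
python3 look.py a
```

```text
clock: 7.87
eef_pos: [419.4, -144.1, 133.6]
tcp_rot: [-3.141, -0.0, 1.63]
contact_force: [0.5, -0.1, -0.8]
opening: 0.205
grasp_force: 58.5
clock: 8.53
eef_pos: [431.3, -39.7, 133.7]
tcp_rot: [-3.141, 0.0, 1.629]
contact_force: [0.3, 0.6, -0.2]
opening: 0.206
grasp_force: 58.5
t 8.5333 [431.3 -39.7 133.7] [-3.141  0.     1.629] shift units [-0.01 -0.05 -0.05]
turn [-0.0001  0.0001  0.0005]
eef [431.3 -39.7 133.7] [-3.141  0.     1.629]
scene 1 545 end u [ 99.2  99.3  99.6  99.9 100.  100. ] h pct [-39.4  -1.3  20.9  21.5] top v [-7.   6.3  9.6]
scene -1 534 end u [98.4 99.  99.1 99.2 99.5 99.6] h pct [-39.2  -0.8  20.6  21.3] top v [-8.4  5.1  9.1]
scene top slope v/u [0.0052 3.2193] h/u [2.40000e-03 1.71835e+01]
top 1 38 end u [ 98.3  98.5  98.6  99.1 100.9 101.1] h pct [-25.1  14.   21.   22.8] top v [-10.1  -6.4   6.2]
top -1 38 end u [96.6 96.7 96.9 97.4 97.7 98. ] h pct [-38.7  17.8  23.4  23.6] top v [-10.3  -3.2   6.4]
top top slope v/u [-0.0032 -2.8588] h/u [-9.30000e-03  1.71626e+01]
```

View pics/scene_a.png

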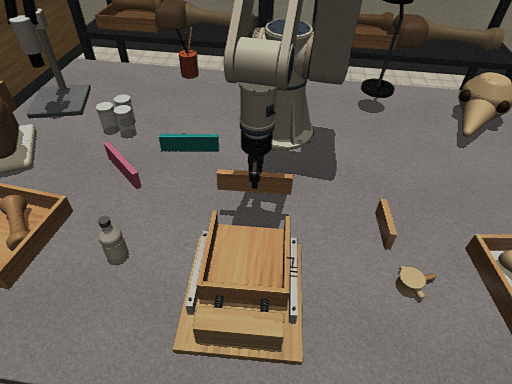

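Board held, at (254,181), level and centred on the tool. Its ends are at ±99 and its top is about 19–20 above the TCP. Next I'll go in front of the mouth and down to TCP z≈71.

```bash
python3 go.py 480 -36.9 71 1.628; python3 -m inch '[[0,0,0,0.0,0.25,0.3,1],[0,0,0,0.0,0.25,0.3,1],[0,0,0,0,0.25,0.3,1],[0,0,0,0,0.25,0.3,1],[0,0,0,0,0.25,0.3,1],[0,0,0,0,0.25,0.3,1],[0,0,0,0,0.25,0.3,1],[0,0,0,0,0.2,0.3,1]]' ;python3 -m inch '[[0,0,0,0,0,0.1,1],[0,0,0,0,0,0,1],[0,0,0,0,0,0,1],[0,0,0,0,0,0,1]]'
python3 go.py 480 -36.9 71 1.628; python3 look.py b
```

```text
t 8.6333 [431.3 -40.4 133.7] [-3.141  0.     1.627] shift units [0.03 1.95 2.51]
turn [-0.0001  0.0001 -0.0002]
clock: 9.3
eef_pos: [480.9, -37.1, 72.8]
tcp_rot: [-3.141, -0.0, 1.627]
contact_force: [0.3, 0.8, -1.4]
opening: 0.207
grasp_force: 58.5
clock: 9.63
eef_pos: [479.9, -37.2, 71.5]
tcp_rot: [-3.142, 0.0, 1.627]
contact_force: [0.2, 1.3, -1.0]
opening: 0.203
grasp_force: 58.6
t 9.6333 [479.9 -37.2  71.5] [-3.142  0.     1.627] shift units [0.01 0.01 0.02]
turn [-0.      0.     -0.0004]
eef [479.9 -37.2  71.5] [-3.142  0.     1.627]
scene 1 666 end u [124.3 124.3 124.4 124.4 124.4 124.5] h pct [-72.7 -10.7  21.2  21.7] top v [-8.5  4.9  9.4]
scene -1 618 end u [122.8 123.3 123.3 123.5 124.1 124.8] h pct [-72.2  -8.8  20.8  21.5] top v [-8.2  4.6  9.1]
scene top slope v/u [0.003  2.6466] h/u [2.00000e-04 1.73804e+01]
top 1 71 end u [122.4 122.6 124.  124.3 124.5 124.8] h pct [-74.1 -67.3  23.4  23.9] top v [-8.2 -2.8  4.7]
top -1 96 end u [119.5 119.6 121.9 122.3 122.3 123. ] h pct [-74.9 -64.8  23.5  24.4] top v [-10.   -2.3   6.8]
top top slope v/u [-2.3000e-03 -2.4138e+00] h/u [1.12000e-02 1.86049e+01]
```

```bash
python3 - <<'E'
import cv2
i=cv2.imread("pics/scene_b.png")[150:310,170:330];cv2.imwrite("pics/crop_b.png",cv2.resize(i,(600,600),interpolation=2))
E
```

```text
(no output)
```

View pics/crop_b.png

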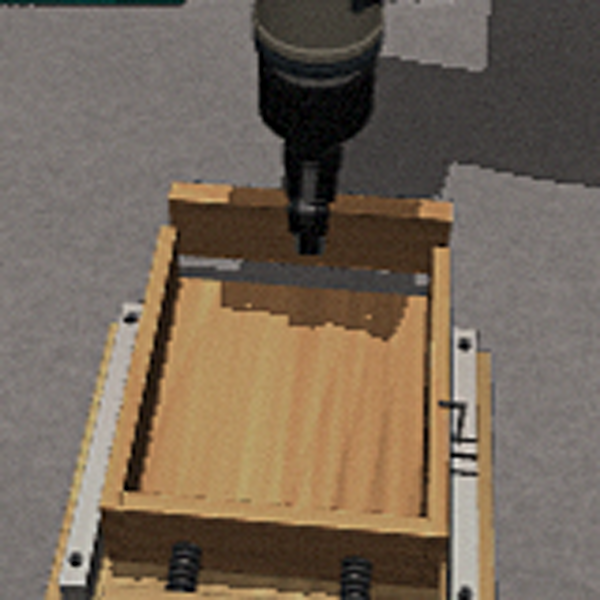

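The board stands just in front of the mouth (crop rows 190–260), and the pointer at (455,405) is at rest. I'll compare the lateral and height offsets within the same image.

```bash
cat > rel.py <<'E'
import sys; from h import *
k,bx=sys.argv[1],float(sys.argv[2])
for n in("scene","top"):
    f=dict(np.load(f"{n}_{k}.npz")); W=cloud(f).reshape(-1,3); a=0.057; c,s=np.cos(a),np.sin(a)
    d=W[:,:2]-[513.4,-35]; X=d@[c,s]; Y=d@[-s,c]; z=W[:,2]
    B=(abs(X-bx)<14)&(abs(Y)<115)&(z>55)&(z<98); T=(z>84)&(z<97)&(X>15+max(bx+9,0))&(X<190)&(abs(Y)<110)
    for sg in(1,-1):
        b=B&(sg*Y>40); w=T&(sg*Y>80)
        zt=z[b&(sg*Y<80)]
        print(n,sg,"board end Y",np.sort(sg*Y[b])[-9:].round(1),"wall Y",np.percentile(sg*Y[w],[2,50,98]).round(1),"board top z",np.percentile(zt,[90,97]).round(1) if len(zt) else 0,"wall z",np.median(z[w]).round(1))
    q=B&(abs(Y)>30)&(z>80); print(n,"board v/Y",np.polyfit(Y[q],X[q],1).round(4),"face X pct",np.percentile(X[q],[5,95]).round(1))
E
python3 rel.py b -33
```

```text
scene 1 board end Y [ 98.7  98.7  98.7  98.8  98.9  99.   99.1  99.5 100. ] wall Y [ 86.2  92.2 100.3] board top z [91.8 92.7] wall z 90.9
scene -1 board end Y [ 98.4  98.5  98.7  99.1  99.2  99.3  99.3  99.6 100.1] wall Y [ 89.3  94.7 101.2] board top z [91.7 92.4] wall z 90.7
scene board v/Y [ 3.70000e-03 -3.10577e+01] face X pct [-41.9 -24.3]
top 1 board end Y [95.4 95.6 96.7 98.  98.4 98.6 98.9 99.1 99.9] wall Y [87.9 93.9 99.8] board top z [94.9 95.5] wall z 90.3
top -1 board end Y [92.8 94.6 95.4 95.4 95.6 96.4 98.  98.1 98.4] wall Y [88.2 93.6 99.5] board top z [73. 76.] wall z 89.8
top board v/Y [-2.0000e-04 -3.5955e+01] face X pct [-43.3 -26.9]
```

```bash
python3 -m inch '[[0,0,0,-0.02,0.1,0.03,1],[0,0,0,0,0.1,0,1],[0,0,0,0,0.1,0,1],[0,0,0,0,0.1,0,1],[0,0,0,0,0.1,0,1],[0,0,0,0,0.1,0,1],[0,0,0,0,0.1,0,1],[0,0,0,0,0.1,0,1]]' ;python3 -m inch '[[0,0,0,0,0.06,0,1],[0,0,0,0,0.06,0,1],[0,0,0,0,0.06,0,1],[0,0,0,0,0.06,0,1],[0,0,0,0,0,0,1],[0,0,0,0,0,0,1]]'
```

```text
clock: 10.4
eef_pos: [500.3, -36.5, 70.5]
tcp_rot: [-3.142, -0.0, 1.627]
contact_force: [-0.4, 0.3, -1.7]
opening: 0.204
grasp_force: 58.6
clock: 10.9
eef_pos: [505.4, -36.2, 70.4]
tcp_rot: [-3.14, -0.0, 1.627]
contact_force: [-3.3, -0.1, -1.3]
opening: 0.205
grasp_force: 59.0
```

```bash
python3 -m inch '[[0,0,0,0,0.05,0,1],[0,0,0,0,0.05,0,1],[0,0,0,0,0.05,0,1],[0,0,0,0,0.05,0,1],[0,0,0,0,0.05,0,1],[0,0,0,0,0.05,0,1],[0,0,0,0,0,0,1],[0,0,0,0,0,0,1]]'
```

```text
clock: 11.57
eef_pos: [512.6, -35.8, 70.3]
tcp_rot: [-3.14, -0.0, 1.627]
contact_force: [-6.6, -1.4, 1.3]
opening: 0.205
grasp_force: 59.1
```

```bash
python3 -m inch '[[0,0,0,0,0.05,0,1],[0,0,0,0,0.05,0,1],[0,0,0,0,0.05,0,1],[0,0,0,0,0.03,0,1],[0,0,0,0,0,0,1],[0,0,0,0,0,0,1],[0,0,0,0,0,0,1],[0,0,0,0,0,0,1]]'; python3 look.py c >/dev/null; python3 rel.py c 4; python3 - <<'E'
import cv2
i=cv2.imread("pics/scene_c.png")[150:310,170:330];cv2.imwrite("pics/crop_c.png",cv2.resize(i,(600,600),interpolation=2))
E
```

```text
clock: 12.23
eef_pos: [516.5, -35.6, 70.2]
tcp_rot: [-3.138, -0.0, 1.627]
contact_force: [-8.6, -1.4, 2.6]
opening: 0.204
grasp_force: 59.4
scene 1 board end Y [96.6 96.6 96.8 99.  99.1 99.1 99.2 99.2 99.2] wall Y [ 86.2  92.1 101.6] board top z [90.6 91.7] wall z 91.0
scene -1 board end Y [ 97.1  98.   98.2  98.8  99.5  99.6  99.8 100.1 100.2] wall Y [ 89.5  94.8 101.2] board top z [90.5 91.3] wall z 90.8
scene board v/Y [-7.0000e-04  5.4181e+00] face X pct [-5.3 12.8]
top 1 board end Y [ 97.2  98.5  98.8  99.   99.1  99.8  99.8  99.9 100.4] wall Y [ 88.  94. 100.] board top z [92. 94.] wall z 89.5
top -1 board end Y [95.2 97.5 97.6 97.8 98.  98.  98.4 98.6 99. ] wall Y [88.  93.8 99.7] board top z [88.4 89.5] wall z 90.2
top board v/Y [0.0149 4.6922] face X pct [-6.6 16.2]
```

View pics/crop_c.png

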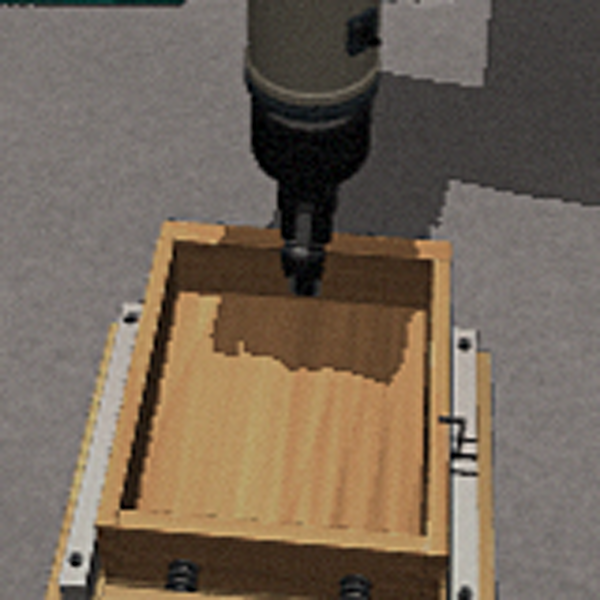

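The board sits flush across the open end and level with the side tops. The cradle is pushed back about 11 mm: force 8.6 N, pointer at (455,420) moved towards the middle line. I'll let it settle and hand in.

```bash
python3 -m inch '[[0,0,0,0,0,0,1],[0,0,0,0,0,0,1],[0,0,0,0,0,0,1],[0,0,0,0,0,0,1],[0,0,0,0,0,0,1],[0,0,0,0,0,0,1]]'; python3 -c "
from rig import r
print(r.sign_off())"
```

```text
clock: 12.83
eef_pos: [516.5, -35.5, 70.2]
tcp_rot: [-3.138, -0.0, 1.627]
contact_force: [-8.0, -2.1, 3.3]
opening: 0.205
grasp_force: 59.4
the job is handed in; nothing more can be done
None
```

I handed the job in at about 13 s with the end board still gripped and pressed flat across the open end. It was pushing with about 8 N, the cradle was about 11 mm back, and the board was centred and level to within about 2 mm in the images; no verdict was returned.

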